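# Sweep the spilled bearings into the parts tray

### The job

Three small steel ball bearings lie scattered on the parts counter. Sweep them gently along the counter with your fingers, through the open side of the blue parts tray, until all three lie flat and wholly inside it. Do not pick any of them up, and leave everything else standing where it is.

Things in the scene. Friction and masses are not known exactly. Their poses are not given: they have to be found in the camera images.
- tray: Blue sheet-metal parts tray, screwed to the counter, open at the top and along one whole side (the mouth). Inside 200 mm wide along its x axis and 110 mm deep along its y axis; walls 30 mm high and 4 mm thick on the other three sides. Origin: middle of the mouth, at counter height; +y points from the mouth straight into the tray, +z up. It has no sill: the tray's floor is level with the counter (z = 0).
- bearing0_center (a point): Steel ball bearing 1 of 3 (all alike): a disc 35 mm across and 12 mm high with a black seal, lying flat and loose on the counter or on the flat printed sheet, which is level with the counter; about 50 g, slides when pushed. Point at its centre, 6 mm above the counter; z axis along the bearing's axis.
- bearing1_center (a point): Steel ball bearing 2 of 3 (all alike): a disc 35 mm across and 12 mm high with a black seal, lying flat and loose on the counter or on the flat printed sheet, which is level with the counter; about 50 g, slides when pushed. Point at its centre, 6 mm above the counter; z axis along the bearing's axis.
- bearing2_center (a point): Steel ball bearing 3 of 3 (all alike): a disc 35 mm across and 12 mm high with a black seal, lying flat and loose on the counter or on the flat printed sheet, which is level with the counter; about 50 g, slides when pushed. Point at its centre, 6 mm above the counter; z axis along the bearing's axis.
- coupling_center (a point): Brass hose coupling standing upright among the bearings, 24 mm across and 42 mm high, loose; not to be disturbed. Point half-way up its axis (21 mm).
- pulley_center (a point): Aluminium idler pulley lying flat, 76 mm across and 27 mm high, loose; not to be disturbed. Point at its centre.
- carton_center (a point): Small cardboard carton with a green band, 60 x 45 mm (its x, y axes) and 40 mm high, loose; not to be disturbed. Point at its centre.
- jar_center (a point): Squat jar with a red lid, 52 mm across and 55 mm high, loose, beyond the work; not to be disturbed. Point half-way up.
- flask_center (a point): White bottle with a yellow cap, 64 mm across and 170 mm high, loose, behind the tray; not to be disturbed. Point half-way up.
- mug_center (a point): White mug, rim 80 mm across and 90 mm high, with a handle on one side, loose, off to the side; not to be disturbed. Point half-way up its axis.

How it is judged:
By the outcome, as a careful person would: the job done as asked, in the order asked, and still so for the second after the job is handed in, with the robot touching nothing.
It also fails if it takes over 61 s, if anything falls off the work surface, if the arm or the gripper's body presses on something with over 40 N, if the wrist force passes 120 N, or if a joint passes its speed limit or range.

### The arm

A 7-joint arm with a two-finger parallel gripper is mounted at the origin on the work surface. World frame = base frame: x ahead of the robot, y to its left, z up, the work surface at z = 0. Lengths are in m, angles in degrees, forces in N, time in s.
With the tool pointing down it reaches from about 0.425 to 0.825 m from the base axis. Payload 3.6 kg.
Tool frame: the origin (TCP) lies midway between the tips of the shut fingers; the grasp point (between the pads) lies 19 mm behind it (manip.grip_point_offset is the distance from the TCP to the grasp point, in m); z points along the fingers, y is the line along which they close (so a half turn about z gives the same grasp; the last joint's range is limited). The gripper opens to 93 mm and grips with 3 to 60 N. Pads are 15 mm wide; open, the fingers measure 128 mm over their backs; the gripper's body (75 mm by 188 mm) begins 65 mm behind the grasp point.
Start: joints at [67.122, 35.231, -0.722, 81.555, 0.464, 63.22, -2.315], TCP at [0.237, -0.605, 0.181] pointing down, gripper open.
Joint ranges: [-178.69, 178.69], [-17.37, 117.87], [-77.05, 75.6], [15.02, 138.74], [-78.02, 258.01], [0.78, 113.62], [-162.83, 162.83]. Speed limits (degrees/s): [159.86, 159.86, 180, 180, 180, 180, 180].

### API

Orientations are given as [roll, pitch, yaw] about the fixed x, y, z axes, in that order (R = Rz(yaw) Ry(pitch) Rx(roll)).
In Python, from rig import manip gives the robot as it stands.
- The arm moves only by the tool step_arm, never from a script. Its argument "steps" is a list of rows, each a list of 7 numbers: the shift along the tool's x, y, z in cm, then the turn, a rotation vector about the tool's x, y, z in rad, then the closure, from 0 (fully open) to 1 (shut). In form: [[tx, ty, tz, wx, wy, wz, fingers], ...]. A call has 1 to 8 rows; each row shifts and turns the commanded pose from where the row before left it, along the tool's axes as they then stand; what a row does not reach is not made up. A row lasts 1/10 s, in which the tool goes at most 50 mm and 8.59 degrees, less where a joint would pass 70% of its speed; a pose out of reach is approached as far as the arm can. A call is refused whole if a number of a shift passes 5 or a number of a turn 0.15, either way. A call with a gripper value outside its range is refused whole. The fingers move at their own pace and stop on an object; "newtons" is the grip in N (left out, the last holds). Time passes only in rows, so rows that do not move let the fingers close. It gives the time, the measured TCP pose, the force, the opening and the grip force at its end, in the units of the state.
- manip.read_state(): the state, without advancing time (a new reading comes with each control period).
- manip.capture(name): name is "scene" or "top" or "wrist"; returns a dict with "pixels" (480x640x3 uint8, red, green, blue), "mtx" (3x3 intrinsics, pixels), "distortion" ([k1, k2, p1, p2, k3] as OpenCV has them; the pictures are not rectified), "world_to_cam" (4x4, takes a point from world to camera coordinates); the wrist camera has in their place "hand_eye" (4x4, takes a point from camera to tool coordinates, whose origin is the TCP and whose axes are the flange's). Camera axes: x right, y up, looking along -z (the intrinsics and any distortion apply to the point x, -y, -z); pixel columns grow to the right and rows downward; lengths in m; the calibration is good to about 2 mm. A picture is of the moment at which its call begins: read the wrist's pose just before it. There is no depth.
- manip.job_done(): hands the job in; it is judged then, once.
The state is a dict: "t": time; "joint_pos": joint angles; "joint_vel": joint speeds; "joint_efforts": joint torques, N m; "position": TCP position; "orientation": TCP orientation; "force": force on the tool from outside, world axes, zero at the start; "moment": the same for the moment, N m; "gripper_width": finger opening in m; "grasp_force": force on a finger pad.
Only numpy, scipy, OpenCV 4.12 (cv2) and the standard library are available. Lean on these libraries where they do the work, as an engineer would, in place of code of your own. Each camera call takes 0.05 s, during which the arm holds its last target. There are 200 camera calls.

## Working session

There is one attempt and no reset: what is moved stays moved. The work goes in short steps, Python scripts to look and compute and a tool call to move; the robot and the scene stay as the last step left them, time stands still between calls to the robot, and variables do not carry over. Pictures are saved under pics/ and viewed, at most 10 in all, crops included, and the job is handed in when it is done.

Besides the shell and the picture viewer there is one more tool, called after "Emit:" in YAML: its name, and indented under it one key for each argument. step_arm: Moves the arm, as the interface text tells. Its arguments: {"type":"object","properties":{"steps":{"type":"array","items":{"type":"array","items":{"type":"number"}}},"newtons":{"type":"number"}},"required":["steps"]}

```bash
mkdir -p pics
python3 - <<'E'
from rig import manip
import cv2,pickle
print(manip.read_state())
d={}
for n in("top","scene"):
    c=manip.capture(n);d[n]=c
    cv2.imwrite(f"pics/{n}0.png",c["pixels"][:,:,::-1]); print(n,c["mtx"],c["distortion"],c["world_to_cam"])
pickle.dump(d,open("c0.pkl","wb"))
E
```

```text
{'t': 0.0, 'joint_pos': array([67.12192349, 35.28715871, -0.72021941, 81.63907095,  0.46269882,
       63.2210869 , -2.31493171]), 'joint_vel': array([ 0.01128077, -0.02332919,  0.01628619,  0.02191387,  0.0398197 ,
       -0.04004961,  0.02390248]), 'joint_efforts': array([-1.65228280e-04, -4.58939409e+01,  2.09011766e-01, -1.65743226e+01,
       -6.11061277e-02,  2.04518664e-02,  2.11547122e-04]), 'position': array([ 0.236413  , -0.60453536,  0.17961815]), 'orientation': array([-1.79855562e+02,  2.33831823e-03,  2.13605666e+01]), 'force': array([-0.05836876, -0.21337693, -0.36010388]), 'moment': array([ 0.02553025, -0.01529736, -0.00986171]), 'grasp_force': 0.0, 'gripper_width': 0.09309526743504226}
top [[528.34758225   0.         319.9600267 ]
 [  0.         528.34758225 241.28347679]
 [  0.           0.           1.        ]] [-0.08359033  0.          0.          0.          0.        ] [[ 1.00064354e-01 -9.94980388e-01 -1.07322485e-03 -8.05836912e-02]
 [ 9.73517467e-01  9.76828989e-02  2.06692507e-01 -6.27316677e-01]
 [-2.05550155e-01 -2.17273552e-02  9.78405364e-01 -1.27513468e+00]
 [ 0.00000000e+00  0.00000000e+00  0.00000000e+00  1.00000000e+00]]
scene [[500.4761932    0.         323.25477754]
 [  0.         500.4761932  242.93734537]
 [  0.           0.           1.        ]] [-0.02153001  0.          0.          0.          0.        ] [[ 0.24814841  0.96851932  0.01981673 -0.13533418]
 [-0.716733    0.16979828  0.67635964  0.40251955]
 [ 0.65170253 -0.18204087  0.73630492 -1.67613417]
 [ 0.          0.          0.          1.        ]]
```

View pics/top0.png

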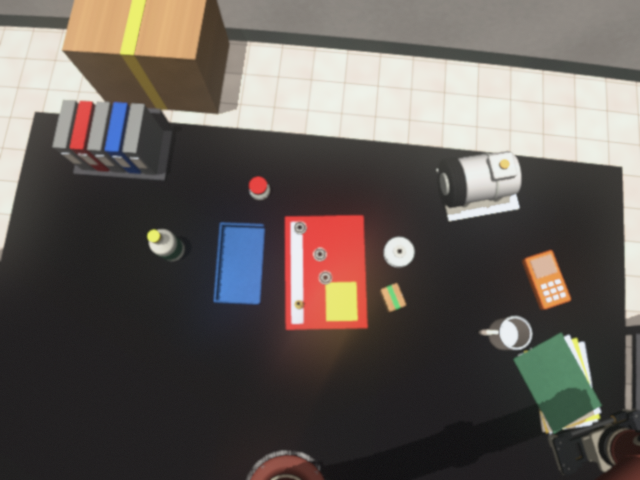

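View pics/scene0.png

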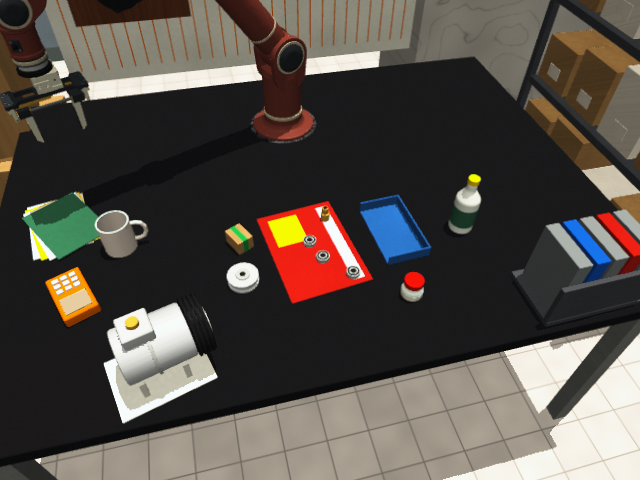

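The top view shows the tray (217-265, 223-303) with its mouth on the right. The bearings are at about (300,227), (320,254) and (325,277), and the coupling is at (299,304). The pulley is at (399,251), the carton at (393,297) and the jar at (259,187).

```bash
cat > h.py <<'E'
import numpy as np,cv2
def ray(c,uv):
    p=cv2.undistortPoints(np.array([[uv]],float),c["mtx"],np.array(c["distortion"]))[0,0]
    W=c["world_to_cam"]; R=W[:3,:3]; return -R.T@W[:3,3], R.T@np.array([p[0],-p[1],-1])
def plane(c,uv,z):
    o,d=ray(c,uv); return o+d*(z-o[2])/d[2]
E
python3 - <<'E'
import pickle,cv2,numpy as np
from h import *
d=pickle.load(open("c0.pkl","rb"))
c=d["top"];im=c["pixels"][:,:,::-1]
a=cv2.resize(im[170:335,200:415],None,fx=3.7,fy=3.6,interpolation=cv2.INTER_CUBIC)
cv2.imwrite("pics/topz.png",a)
for n,uv,z in [("b0",(300,227),.012),("b1",(320,254),.012),("b2",(325,277),.012),("coup",(299,303.5),.042),("pul",(399,251),.027),("jar",(258.5,186),.055),("cart",(393,297),.04)]:
    print(n,plane(c,uv,z).round(3))
hsv=cv2.cvtColor(im,cv2.COLOR_BGR2HSV)
m=cv2.inRange(hsv,(100,120,60),(125,255,255)); m[:200]=0
k=max(cv2.findContours(m,0,2)[0],key=cv2.contourArea)
r=cv2.minAreaRect(k);print(r)
q=cv2.approxPolyDP(k,8,True)[:,0]
for p in q: print(p,plane(c,p,0).round(3),plane(c,p,.03).round(3))
E
```

```text
b0 [0.677 0.04  0.012]
b1 [ 0.609 -0.02   0.012]
b2 [ 0.55  -0.039  0.012]
coup [0.472 0.02  0.042]
pul [ 0.635 -0.224  0.027]
jar [0.766 0.158 0.055]
cart [ 0.512 -0.216  0.04 ]
((238.5196990966797, 263.1948547363281), (46.96686935424805, 82.08739471435547), 3.6913859844207764)
[220 222] [0.672 0.257 0.   ] [0.665 0.251 0.03 ]
[213 301] [0.459 0.246 0.   ] [0.457 0.24  0.03 ]
[256 304] [0.463 0.133 0.   ] [0.461 0.129 0.03 ]
[262 224] [0.678 0.144 0.   ] [0.671 0.139 0.03 ]
```

View pics/topz.png

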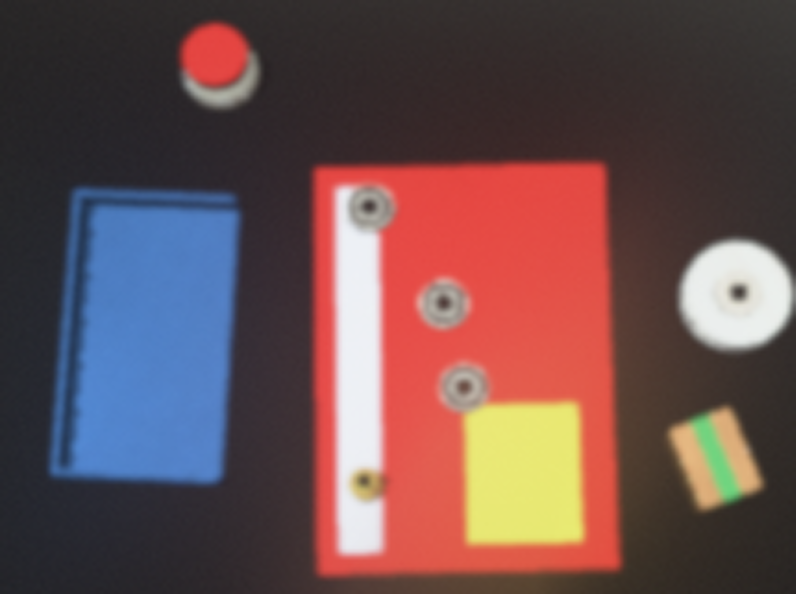

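Run:
```python
import pickle
from h import *
d=pickle.load(open("c0.pkl","rb"))
T,S=d["top"],d["scene"]
f=lambda x,y:((x+.5)/3.7-.5+200,(y+.5)/3.6-.5+170)
for n,a,s,z in [("b0",(371,208),(353,271),.012),("b1",(443,304),(322.5,255.5),.012),("b2",(464,387),(309.5,240),.012),("coup",(366,482),(325,209),.042),("jar",(215,55),(414,280),.055),
 ("mouthfar",(238,203),(396,261),0),("mouthnear",(222,482),None,0),("flask",None,(474,180),.17),("mug",None,(115,219),.09),]:
    print(n,a and plane(T,f(*a),z).round(3), s and plane(S,s,z).round(3))
S=S["pixels"][175:300,290:450,::-1]
cv2.imwrite("pics/sz.png",cv2.resize(S,None,fx=4.5,fy=4.5,interpolation=cv2.INTER_CUBIC))
```

```text
b0 [0.676 0.04  0.012] [0.679 0.041 0.012]
b1 [ 0.609 -0.018  0.012] [ 0.613 -0.019  0.012]
b2 [ 0.55  -0.039  0.012] [ 0.553 -0.039  0.012]
coup [0.472 0.021 0.042] [0.48  0.021 0.042]
jar [0.768 0.16  0.055] [0.771 0.159 0.055]
mouthfar [0.673 0.138 0.   ] [0.664 0.161 0.   ]
mouthnear [0.465 0.124 0.   ] None
flask None [0.593 0.368 0.17 ]
mug None [ 0.444 -0.506  0.09 ]
```

View pics/sz.png

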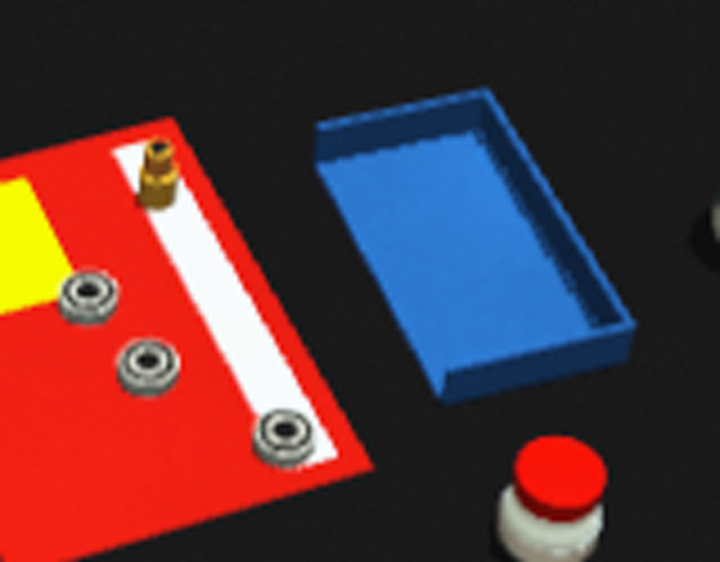

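Emit:
step_arm:
  steps:
    - [0,0,0,0,0,-0.15,0.78]
    - [0,0,0,0,0,-0.15,0.78]
    - [0,0,0,0,0,-0.15,0.78]
    - [0,0,0,0,0,-0.15,0.78]
    - [0,0,0,0,0,-0.15,0.78]
    - [0,0,0,0,0,-0.15,0.78]
    - [0,0,0,0,0,-0.15,0.78]
    - [0,0,0,0,0,-0.15,0.78]

```text
t: 0.9
position: [0.2364, -0.6049, 0.1801]
orientation: [-180.0, -0.1, 90.5]
force: [-0.3, 0.3, 0.8]
gripper_width: 0.0334
grasp_force: 0.0
```

The crop agrees with the top view. All three bearings lie flat, the mouth faces the sheet, and the coupling is clear of the push lanes. I'm moving behind the bearing nearest the yellow note.

Emit:
step_arm:
  steps:
    - [3.73,2.32,0,0,0,0,0.78]
    - [3.73,2.32,0,0,0,0,0.78]
    - [3.73,2.32,0,0,0,0,0.78]
    - [3.73,2.32,0,0,0,0,0.78]
    - [3.73,2.32,0,0,0,0,0.78]
    - [3.73,2.32,0,0,0,0,0.78]
    - [3.73,2.32,0,0,0,0,0.78]

```text
t: 1.6
position: [0.399, -0.3422, 0.1805]
orientation: [-180.0, -0.0, 90.1]
force: [0.1, -0.3, -0.3]
gripper_width: 0.0205
grasp_force: 0.0
```

Emit:
step_arm:
  steps:
    - [3.73,2.32,0,0,0,0,0.78]
    - [3.73,2.32,0,0,0,0,0.78]
    - [3.73,2.32,0,0,0,0,0.78]
    - [3.73,2.32,0,0,0,0,0.78]
    - [3.73,2.32,0,0,0,0,0.78]
    - [3.73,2.32,0,0,0,0,0.78]
    - [3.73,2.32,0,0,0,0,0.78]
    - [0,0,0,0,0,-0.1,0.78]

```text
t: 2.4
position: [0.5632, -0.0728, 0.1808]
orientation: [179.8, -0.3, 96.7]
force: [-0.6, 0.1, 0.3]
gripper_width: 0.0205
grasp_force: 0.0
```

Emit:
step_arm:
  steps:
    - [0,0,5,0,0,0,0.78]
    - [0,0,5,0,0,0,0.78]
    - [0,0,2,0,0,0,0.78]
    - [0,0,0,0,0,0,0.78]
    - [0,0,0,0,0,0,0.78]

```text
t: 2.9
position: [0.5609, -0.0823, 0.0611]
orientation: [180.0, -0.0, 95.9]
force: [0.4, -0.1, 0.1]
gripper_width: 0.0201
grasp_force: 0.0
```

Run:
```python
from rig import manip
import cv2,pickle
s=manip.read_state();c=manip.capture("wrist");t=manip.capture("top")
print(s["position"],s["orientation"],s["gripper_width"])
pickle.dump((s,c,t),open("c1.pkl","wb"))
cv2.imwrite("pics/w1.png",c["pixels"][:,:,::-1])
```

```text
[ 0.56089389 -0.08231692  0.06105641] [ 1.79982554e+02 -1.61064633e-02  9.58509435e+01] 0.02012803408377475
```

View pics/w1.png

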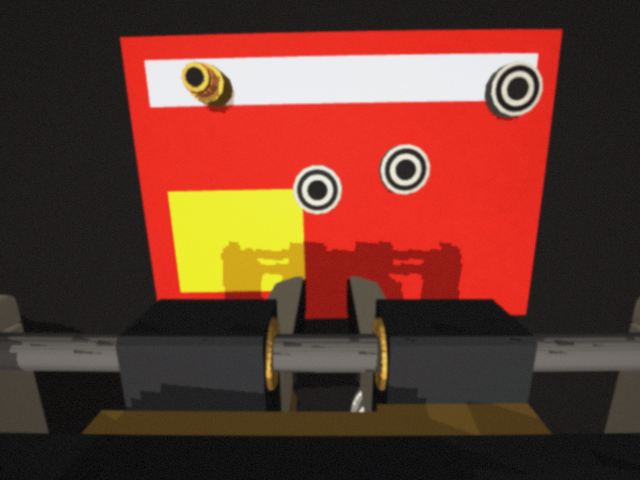

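The wrist view shows the bearings at (317,189), (405,169) and (517,89) and the coupling's top at (194,77).

```bash
cat >> h.py <<'E'
from scipy.spatial.transform import Rotation as Ro
def wrist(c,s):
    T=np.eye(4);T[:3,:3]=Ro.from_euler("xyz",s["orientation"],degrees=True).as_matrix();T[:3,3]=s["position"]
    return dict(c,world_to_cam=np.linalg.inv(T@c["hand_eye"])),T
E
python3 - <<'E'
import pickle
from h import *
s,c,t=pickle.load(open("c1.pkl","rb"))
w,T=wrist(c,s)
for uv,z in [((317,189),.012),((405,169),.012),((517,89),.012),((194,77),.042)]:
    p=plane(w,uv,z); print(p.round(4),(T[:3,:3].T@(p-T[:3,3])*100).round(2))
E
```

```text
[ 0.5502 -0.0408  0.012 ] [ 4.24 -0.64  4.91]
[ 0.6106 -0.0205  0.012 ] [5.64 5.58 4.91]
[0.6778 0.0398 0.012 ] [10.95 12.87  4.91]
[0.4724 0.0202 0.042 ] [11.1  -7.76  1.91]
```

Emit:
step_arm:
  steps:
    - [0,-0.65,2,0,0,0,0.78]
    - [0,0,2,0,0,0,0.78]
    - [0,0,1.6,0,0,0,0.78]
    - [0,0,0,0,0,0,0.78]
    - [1,0,0,0,0,0,0.78]
    - [1,0,0,0,0,0,0.78]

```text
t: 3.6
position: [0.5534, -0.0624, 0.0064]
orientation: [179.8, 0.0, 95.8]
force: [-0.3, 0.1, 0.1]
gripper_width: 0.0206
grasp_force: 0.0
```

Emit:
step_arm:
  steps:
    - [1,0,0,0,0,0,0.78]
    - [1,0,0,0,0,0,0.78]
    - [1,0,0,0,0,0,0.78]
    - [1,0,0,0,0,0,0.78]
    - [1,0,0,0,0,0,0.78]
    - [1,0,0,0,0,0,0.78]
    - [1,0,0,0,0,0,0.78]
    - [1,0,0,0,0,0,0.78]

```text
t: 4.4
position: [0.5438, 0.0172, 0.0047]
orientation: [-180.0, -0.0, 95.8]
force: [-0.3, 0.4, -0.2]
gripper_width: 0.0206
grasp_force: 0.0
```

Run:
```python
from rig import manip
import cv2,pickle
s=manip.read_state();c=manip.capture("wrist");t=manip.capture("top")
print(s["position"],s["orientation"],s["force"])
pickle.dump((s,c,t),open("c2.pkl","wb"))
cv2.imwrite("pics/w2.png",c["pixels"][:,:,::-1])
```

```text
[0.54375125 0.01718949 0.00474076] [-1.79998052e+02 -3.71573600e-03  9.58464068e+01] [-0.31411963  0.37303964 -0.17702084]
```

View pics/w2.png

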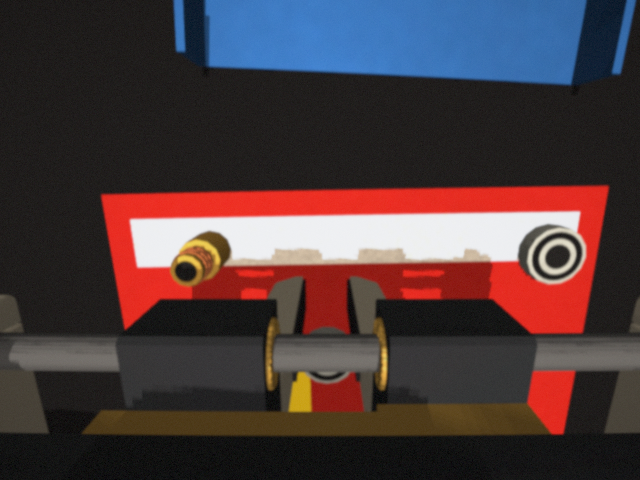

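The tray mouth's inner corners show at about (207,70) and (575,88). A ring is visible behind the rod at about (328,368), so I'm locating it.

Run:
```python
import pickle
from h import *
s,c,t=pickle.load(open("c2.pkl","rb"))
w,T=wrist(c,s)
for uv,z in [((328,365),.012),((328,382),.012),((552,254),.012),((207,70),0),((575,88),0)]:
    p=plane(w,uv,z); print(p.round(4),(T[:3,:3].T@(p-T[:3,3])*100).round(2))
im=t["pixels"][:,:,::-1]
cv2.imwrite("pics/t2.png",cv2.resize(im[200:335,200:380],None,fx=4.4,fy=4.4,interpolation=cv2.INTER_CUBIC))
```

```text
[ 0.5514 -0.0455  0.012 ] [-6.31  0.12 -0.73]
[ 0.5527 -0.0579  0.012 ] [-7.56  0.12 -0.73]
[0.6748 0.0409 0.012 ] [ 1.02 13.28 -0.73]
[0.4675 0.1218 0.    ] [11.18 -6.52  0.48]
[0.6714 0.1339 0.    ] [10.31 13.89  0.47]
```

View pics/t2.png

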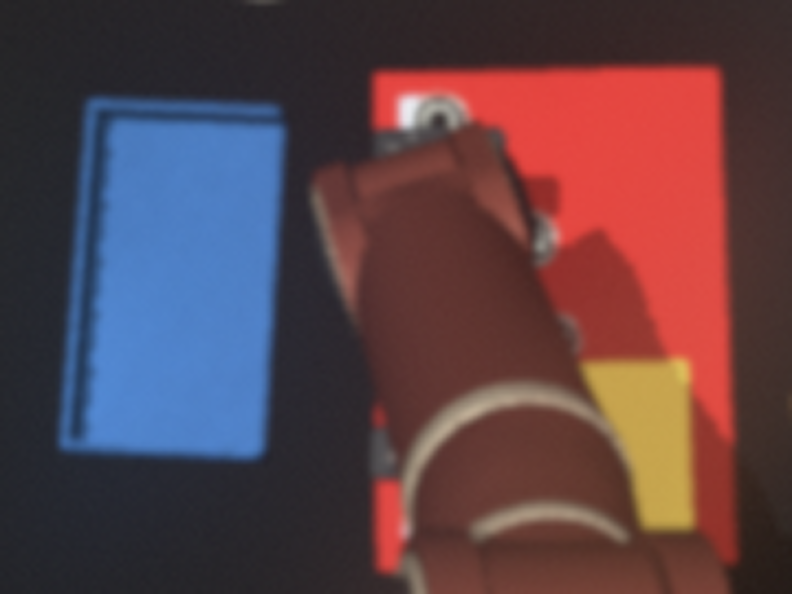

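Bearing 2 didn't move, so the fingers passed it without contact. I'm checking where the tips really are.

```bash
python3 - <<'E'
import pickle
from h import *
s,c,t=pickle.load(open("c2.pkl","rb"))
w,T=wrist(c,s)
W=w["world_to_cam"]
def proj(tool):
    p=W@T@np.array([*tool,1.]); return cv2.projectPoints(np.array([[p[0],-p[1],-p[2]]]),np.zeros(3),np.zeros(3),c["mtx"],np.array(c["distortion"]))[0].ravel().round(0)
print(c["hand_eye"].round(3),c["mtx"][0,0])
for z in (0,-.01,-.02,-.04,-.06):
    print(z,proj((0,0,z)),proj((.0075,.010,z)),proj((.0075,-.010,z)),proj((.0075,.0275,z)))
E
python3 - <<'E'
import cv2
i=cv2.imread("pics/w2.png")[240:440,220:440]
cv2.imwrite("pics/w2z.png",cv2.resize(i,None,fx=3,fy=3,interpolation=cv2.INTER_CUBIC))
E
```

```text
[[-0.     0.968  0.249  0.068]
 [ 1.     0.001 -0.    -0.   ]
 [-0.     0.249 -0.968 -0.205]
 [ 0.     0.     0.     1.   ]] 353.8611130506182
0 [326. 267.] [343. 255.] [310. 255.] [372. 255.]
-0.01 [326. 272.] [343. 260.] [309. 260.] [374. 260.]
-0.02 [326. 278.] [344. 265.] [308. 265.] [376. 265.]
-0.04 [326. 292.] [346. 278.] [306. 278.] [382. 278.]
-0.06 [326. 309.] [349. 294.] [303. 294.] [389. 294.]
```

View pics/w2z.png

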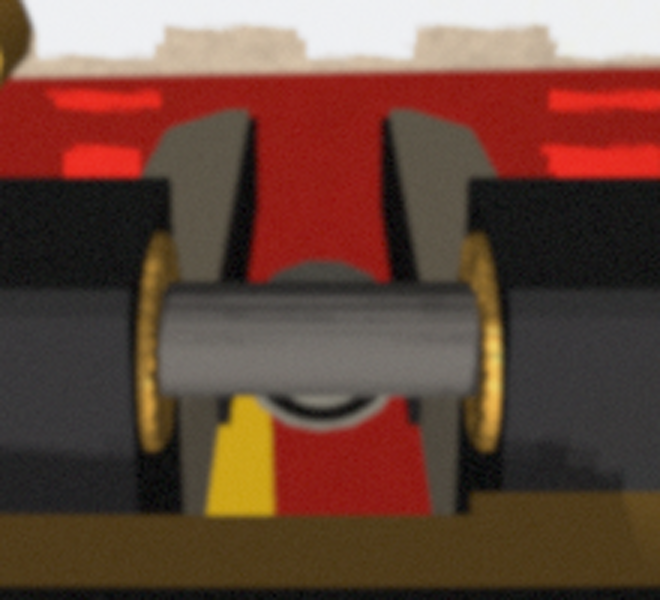

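The tips look about 40 mm above the TCP, judging by their pixel gap and row, so the part-open fingers probably retract. I'll lower in small steps and watch the force.

Emit:
step_arm:
  steps:
    - [0,0,0.2,0,0,0,0.78]
    - [0,0,0.1,0,0,0,0.78]
    - [0,0,0,0,0,0,0.78]

```text
t: 4.8
position: [0.5437, 0.0155, 0.0015]
orientation: [-180.0, 0.0, 95.8]
force: [0.1, -0.2, 0.2]
gripper_width: 0.0207
grasp_force: 0.0
```

Emit:
step_arm:
  steps:
    - [0,0,0.2,0,0,0,0.78]
    - [0,0,0,0,0,0,0.78]

```text
t: 5.0
position: [0.5437, 0.016, -0.0005]
orientation: [-180.0, 0.0, 95.8]
force: [0.2, 0.7, 0.5]
gripper_width: 0.0206
grasp_force: 0.0
```

Emit:
step_arm:
  steps:
    - [0,0,0.2,0,0,0,0.78]
    - [0,0,0.2,0,0,0,0.78]

```text
t: 5.2
position: [0.5439, 0.0163, -0.0043]
orientation: [180.0, -0.0, 95.8]
force: [0.3, 0.5, -0.4]
gripper_width: 0.0205
grasp_force: 0.0
```

Emit:
step_arm:
  steps:
    - [0,0,0.2,0,0,0,0.78]
    - [0,0,0.1,0,0,0,0.78]

```text
t: 5.4
position: [0.5436, 0.0164, -0.0075]
orientation: [-180.0, -0.0, 95.8]
force: [-0.0, -0.4, -0.3]
gripper_width: 0.0203
grasp_force: 0.0
```

Emit:
step_arm:
  steps:
    - [0,0,0.2,0,0,0,0.78]
    - [0,0,0.1,0,0,0,0.78]

```text
t: 5.6
position: [0.5437, 0.0164, -0.0104]
orientation: [-180.0, -0.0, 95.9]
force: [-0.2, -0.2, -0.9]
gripper_width: 0.0202
grasp_force: 0.0
```

Emit:
step_arm:
  steps:
    - [0,0,0.2,0,0,0,0.78]
    - [0,0,0.1,0,0,0,0.78]

```text
t: 5.8
position: [0.5438, 0.0164, -0.0134]
orientation: [-180.0, -0.0, 95.8]
force: [-0.1, 0.1, -0.1]
gripper_width: 0.0204
grasp_force: 0.0
```

Emit:
step_arm:
  steps:
    - [0,0,0.2,0,0,0,0.78]
    - [0,0,0.1,0,0,0,0.78]

```text
t: 6.0
position: [0.5438, 0.0163, -0.0164]
orientation: [-180.0, -0.0, 95.8]
force: [-0.2, 0.2, 0.6]
gripper_width: 0.0206
grasp_force: 0.0
```

Emit:
step_arm:
  steps:
    - [0,0,0.2,0,0,0,0.78]
    - [0,0,0.1,0,0,0,0.78]

```text
t: 6.2
position: [0.5438, 0.0164, -0.0194]
orientation: [-180.0, -0.0, 95.8]
force: [1.0, -0.2, -0.2]
gripper_width: 0.0204
grasp_force: 0.0
```

Emit:
step_arm:
  steps:
    - [0,0,0.2,0,0,0,0.78]
    - [0,0,0.1,0,0,0,0.78]

```text
t: 6.4
position: [0.5438, 0.0164, -0.0224]
orientation: [-180.0, -0.0, 95.8]
force: [-0.5, -0.1, 0.3]
gripper_width: 0.0206
grasp_force: 0.0
```

Emit:
step_arm:
  steps:
    - [0,0,0.2,0,0,0,0.78]
    - [0,0,0.1,0,0,0,0.78]

```text
t: 6.6
position: [0.5438, 0.0163, -0.0254]
orientation: [-180.0, -0.0, 95.8]
force: [-0.2, 0.2, 0.1]
gripper_width: 0.0206
grasp_force: 0.0
```

Run:
```python
from rig import manip
import cv2,pickle
s=manip.read_state();c=manip.capture("wrist");t=manip.capture("scene")
print(s["position"],s["force"],manip.grip_point_offset)
pickle.dump((s,c,t),open("c3.pkl","wb"))
i=t["pixels"][130:290,200:420,::-1]
cv2.imwrite("pics/s3.png",cv2.resize(i,None,fx=3.6,fy=3.6,interpolation=cv2.INTER_CUBIC))
```

```text
[ 0.54376404  0.01634476 -0.02541295] [-0.16304643  0.19988951  0.13236514] 0.0188
```

View pics/s3.png

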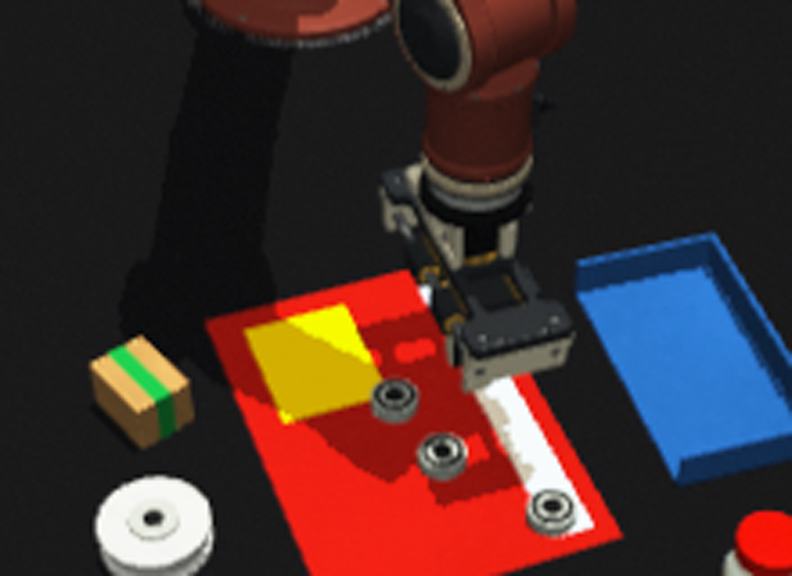

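The scene view shows the three bearings unmoved and the gripper well above the counter. The bottom corners of its body end are at crop (470,388) and (573,360).

Run:
```python
import pickle
from h import *
s,c,S=pickle.load(open("c3.pkl","rb"))
w,T=wrist(c,s)
for q in [(470,388),(573,360)]:
    o,d=ray(S,(q[0]/3.6+200,q[1]/3.6+130))
    for x in (.628,.638,.648): print(q,(o+d*(x-o[0])/d[0]).round(3))
# finger tip appearance in wrist: gray finger pixels changed vs c2?
s2,c2,t2=pickle.load(open("c2.pkl","rb"))
a,b=c["pixels"],c2["pixels"]
dif=cv2.absdiff(a,b).max(2)
for r in range(240,300,6): print(r,a[r,270:390:8].tolist()[0:0], ''.join('.' if v<14 else '#' for v in dif[r,260:400:3]))
# coupling
hsv=cv2.cvtColor(a,cv2.COLOR_RGB2HSV);m=cv2.inRange(hsv,(15,120,60),(28,255,255));m[330:]=0
for k in cv2.findContours(m,0,2)[0]:
    if cv2.contourArea(k)>60: print(cv2.boundingRect(k))
```

```text
(470, 388) [ 0.628 -0.005  0.09 ]
(470, 388) [ 0.638 -0.008  0.101]
(470, 388) [ 0.648 -0.011  0.112]
(573, 360) [0.628 0.066 0.1  ]
(573, 360) [0.638 0.062 0.111]
(573, 360) [0.648 0.058 0.122]
240 [] ...............................................
246 [] ...............................................
252 [] ....#################............##############
258 [] .###..............#############.##.............
264 [] ###############################################
270 [] ###############################################
276 [] ###############################################
282 [] ########........######..#......................
288 [] ##.............................................
294 [] ###............................................
(373, 318, 12, 12)
(267, 318, 12, 12)
(140, 272, 42, 36)
(154, 244, 61, 56)
```

Two views put the true fingertips about 40 mm short of the reported TCP. I'll continue down to contact.

Emit:
step_arm:
  steps:
    - [0,0,0.2,0,0,0,0.78]
    - [0,0,0.2,0,0,0,0.78]
    - [0,0,0.2,0,0,0,0.78]

```text
t: 7.0
position: [0.5439, 0.0163, -0.0314]
orientation: [180.0, -0.0, 95.8]
force: [-0.4, -0.2, 0.1]
gripper_width: 0.0205
grasp_force: 0.0
```

Emit:
step_arm:
  steps:
    - [0,0,0.2,0,0,0,0.78]
    - [0,0,0.1,0,0,0,0.78]

```text
t: 7.2
position: [0.5437, 0.0164, -0.0345]
orientation: [-180.0, -0.0, 95.9]
force: [-0.0, -0.5, 0.4]
gripper_width: 0.02
grasp_force: 0.0
```

Emit:
step_arm:
  steps:
    - [0,0,0.15,0,0,0,0.78]
    - [0,0,0.1,0,0,0,0.78]

```text
t: 7.4
position: [0.5438, 0.0164, -0.0368]
orientation: [-180.0, -0.0, 95.8]
force: [-0.1, -0.1, 0.2]
gripper_width: 0.0201
grasp_force: 0.0
```

Emit:
step_arm:
  steps:
    - [0,0,0.1,0,0,0,0.78]
    - [0,0,0.1,0,0,0,0.78]

```text
t: 7.6
position: [0.5439, 0.0164, -0.0376]
orientation: [180.0, 0.0, 95.8]
force: [-2.6, 0.5, 16.1]
gripper_width: 0.0202
grasp_force: 7.8
```

Contact came at a reported z of -0.037, so I'll sweep at -0.033. Lifting, backing over the bearing, and starting again.

Emit:
step_arm:
  steps:
    - [0,0,-2,0,0,0,0.78]
    - [0,0,-2,0,0,0,0.78]
    - [-3.6,0,0,0,0,0,0.78]
    - [-3.6,0,0,0,0,0,0.78]
    - [-3.6,0,0,0,0,0,0.78]
    - [0,0,0,0,0,0,0.78]
    - [0,0,0,0,0,0,0.78]

```text
t: 8.3
position: [0.5547, -0.092, 0.0011]
orientation: [-180.0, -0.0, 95.7]
force: [1.2, 0.3, 0.1]
gripper_width: 0.0201
grasp_force: 0.0
```

Emit:
step_arm:
  steps:
    - [0,0,1.5,0,0,0,0.78]
    - [0,0,1.5,0,0,0,0.78]
    - [0,0,0.4,0,0,0,0.78]
    - [0,0,0,0,0,0,0.78]
    - [1,0,0,0,0,0,0.78]
    - [1,0,0,0,0,0,0.78]
    - [1,0,0,0,0,0,0.78]

```text
t: 9.0
position: [0.5521, -0.0595, -0.0321]
orientation: [179.9, -0.0, 95.9]
force: [-0.1, -0.1, 0.8]
gripper_width: 0.0207
grasp_force: 0.2
```

Emit:
step_arm:
  steps:
    - [1,0,0,0,0,0,0.78]
    - [1,0,0,0,0,0,0.78]
    - [1,0,0,0,0,0,0.78]
    - [1,0,0,0,0,0,0.78]
    - [1,0,0,0,0,0,0.78]
    - [0,0,0,0,0,0,0.78]

```text
t: 9.6
position: [0.5465, -0.0087, -0.0326]
orientation: [180.0, -0.1, 96.0]
force: [0.7, -0.5, 0.5]
gripper_width: 0.0204
grasp_force: 0.0
```

Run:
```python
from rig import manip
import pickle
from h import *
s=manip.read_state();c=manip.capture("wrist");t=manip.capture("scene")
print(s["position"],s["force"])
pickle.dump((s,c,t),open("c4.pkl","wb"))
# bearing candidates in scene: grey on red/white -> dark seal blobs
im=t["pixels"]; hsv=cv2.cvtColor(im,cv2.COLOR_RGB2HSV)
m=cv2.inRange(hsv,(0,0,70),(180,60,215)); roi=np.zeros_like(m); roi[225:300,270:440]=255
for k in cv2.findContours(m&roi,0,2)[0]:
    if cv2.contourArea(k)>25:
        x,y,w_,h=cv2.boundingRect(k); print((x,y,w_,h),plane(t,(x+w_/2,y+h/2-1),.008).round(3))
i=t["pixels"][150:290,250:450,::-1]
cv2.imwrite("pics/s4.png",cv2.resize(i,None,fx=4,fy=4,interpolation=cv2.INTER_CUBIC))
```

```text
[ 0.54651766 -0.00868918 -0.03264693] [ 0.66816479 -0.45022939  0.48078275]
(401, 283, 23, 17) [0.767 0.164 0.008]
(347, 266, 13, 13) [0.678 0.043 0.008]
(316, 251, 13, 12) [ 0.611 -0.019  0.008]
(319, 227, 30, 16) [0.543 0.03  0.008]
```

Run:
```python
import pickle
from h import *
s,c,t=pickle.load(open("c4.pkl","rb"))
_,_,p=pickle.load(open("c3.pkl","rb"))
print("before",p["pixels"][234:248:3,303:317:3].tolist());print("now",t["pixels"][234:248:3,303:317:3].tolist())
w,T=wrist(c,s)
def proj(x):
    q=w["world_to_cam"]@np.array([*x,1.]); return cv2.projectPoints(np.array([[q[0],-q[1],-q[2]]]),np.zeros(3),np.zeros(3),c["mtx"],np.array(c["distortion"]))[0].ravel()
for y in (-.04,0.,.01,.02): print(y,proj((.545,y,.012)))
a=c["pixels"];hsv=cv2.cvtColor(a,cv2.COLOR_RGB2HSV)
for r in range(190,300,5): print(r,''.join('R' if (h<8 or h>172) and S>140 else 'W' if S<60 and v>150 else 'g' if S<60 and v>60 else 'k' if v<60 else '-' for h,S,v in hsv[r,270:390:2]))
```

```text
before [[[210, 174, 0], [148, 19, 14], [147, 37, 30], [146, 20, 14], [148, 21, 14]], [[188, 161, 40], [69, 71, 66], [69, 71, 66], [95, 98, 91], [140, 91, 83]], [[127, 122, 79], [117, 121, 112], [18, 18, 19], [87, 90, 84], [96, 84, 78]], [[100, 67, 61], [89, 93, 85], [58, 59, 57], [102, 105, 97], [88, 66, 61]], [[146, 21, 16], [103, 75, 68], [96, 98, 92], [102, 81, 75], [148, 18, 13]]]
now [[[210, 175, 0], [147, 19, 13], [148, 18, 12], [147, 19, 14], [106, 63, 53]], [[210, 175, 0], [201, 157, 0], [149, 18, 12], [149, 19, 12], [149, 19, 12]], [[192, 133, 0], [163, 60, 10], [150, 19, 13], [147, 19, 14], [145, 17, 10]], [[146, 19, 13], [147, 18, 11], [147, 20, 15], [146, 18, 14], [148, 19, 13]], [[147, 18, 13], [145, 18, 13], [145, 18, 13], [148, 19, 14], [149, 19, 13]]]
-0.04 [316.77692779 352.15322902]
0.0 [324.90142703 278.60806989]
0.01 [327.0857674  258.82729874]
0.02 [329.33541617 238.45179132]
190 WWWWWWWWWWWWWWWWWWWWWWWWWWWWWWWWWWWWWWWWWWWWWWWWWWWWWWWWWWWW
195 WWWWWWWWWWWWWWWWWWWWWWWWWWWWWWWWWWWWWWWWWWWWWWWWWWWWWWWWWWWW
200 WWWWWWWWWWWWWWWWWWWWWWWWWWWWWWWWWWWWWWWWWWWWWWWWWWWWWWWW
[... 539 characters left out ...]
-WWWkkkgWWWWgkkkkkkkkkkkgWWWWgkkkWWWRRRRRRRRRRRRRR
250 RRRRRRRRRRWWWgkkgWWWWgkkkkkkkkkkkkkgWWWWgkkgWWWRRRRRRRRRRRRR
255 RRRRRRRRRR-WWgkkgWWWWkkkkkkkkkkkkkk-WWWWgkkgWW-RRRRRRRRRRRRR
260 RRRRRRRRRR-gggkkkgWWggkkkkkkkkkkkkkgWWWWgkkgWg-RRRRRRRRRRRRR
265 RRRRRRRRRRR-ggkkkkgggWWgkkkkkkkkkgWWWWWgkkgWWWRRRRRRRRRRRRRR
270 RRRRRRRRRRRR-gggkkkkgggWWgggggWWWWWWWgkkkgWW-RRRRRRRRRRRRRRR
275 RRRRRRRRRRRRRRggggkkkkkgggggggggggkkkkkggg-RRRRRRRRRRRRRRRRR
280 RRRRRRR----ggg-gggggggkkkkkkkkkkkkkggggggg-ggg----RRRRRRRRRR
285 RR--ggggggggggggkRRR--ggggggggggggg--RRRkgggggggggggg-RRRRRR
290 R--ggg-gggggggggkRRRRRRRRRRRRRRRRRRRRRRRkggg-ggg-gggggg-RRRR
295 -g-gggg-gggggggkkkRRRRRRRRRRRRRRRRRRRRRRkkggg-gggggggggg-RRR
```

The bearing is cupped between the fingers with its centre 22 mm ahead of the TCP. Pushing it into the tray.

Emit:
step_arm:
  steps:
    - [1,0,0,0,0,0,0.78]
    - [1,0,0,0,0,0,0.78]
    - [1,0,0,0,0,0,0.78]
    - [1,0,0,0,0,0,0.78]
    - [1,0,0,0,0,0,0.78]
    - [1,0,0,0,0,0,0.78]
    - [1,0,0,0,0,0,0.78]
    - [1,0,0,0,0,0,0.78]

```text
t: 10.5
position: [0.5384, 0.069, -0.0327]
orientation: [180.0, -0.0, 95.9]
force: [0.2, 0.0, -0.0]
gripper_width: 0.0201
grasp_force: 0.2
```

Emit:
step_arm:
  steps:
    - [1,0,0,0,0,0,0.78]
    - [1,0,0,0,0,0,0.78]
    - [1,0,0,0,0,0,0.78]
    - [1,0,0,0,0,0,0.78]
    - [1,0,0,0,0,0,0.78]
    - [1,0,0,0,0,0,0.78]
    - [1,0,0,0,0,0,0.78]
    - [1,0,0,0,0,0,0.78]

```text
t: 11.3
position: [0.5303, 0.1486, -0.0327]
orientation: [180.0, -0.0, 95.9]
force: [0.1, -0.6, -0.7]
gripper_width: 0.0205
grasp_force: 0.2
```

Emit:
step_arm:
  steps:
    - [0.7,0,0,0,0,0,0.78]
    - [0.5,0,0,0,0,0,0.78]
    - [0.3,0,0,0,0,0,0.78]
    - [0,0,0,0,0,0,0.78]
    - [-1,0,0,0,0,0,0.78]
    - [-1,0,0,0,0,0,0.78]
    - [0,0,-2.5,0,0,0,0.78]
    - [0,0,-2.5,0,0,0,0.78]

```text
t: 12.1
position: [0.5304, 0.1399, 0.0171]
orientation: [-179.9, 0.1, 95.7]
force: [0.8, 0.7, -0.2]
gripper_width: 0.0206
grasp_force: 0.0
```

```bash
cat > look.py <<'E'
from rig import manip
import pickle,sys
from h import *
s=manip.read_state();c=manip.capture("wrist");t=manip.capture("scene")
pickle.dump((s,c,t),open(sys.argv[1],"wb"))
w,T=wrist(c,s); print(s["t"],s["position"].round(4),s["orientation"].round(1),s["force"].round(1))
a=c["pixels"];hsv=cv2.cvtColor(a,cv2.COLOR_RGB2HSV)
# bearings: dark bore/seal rings -> grey bright ring contours, wrist and scene
for nm,cam,im,ymax in (("wrist",w,a,300),("scene",t,t["pixels"],300)):
    h=cv2.cvtColor(im,cv2.COLOR_RGB2HSV); m=cv2.inRange(h,(0,0,70),(180,70,255)); m[ymax:]=0
    ks,hi=cv2.findContours(m,cv2.RETR_CCOMP,2)
    for k in ks:
        A=cv2.contourArea(k); x,y,W,H=cv2.boundingRect(k)
        if A>60 and .6<W/H<2.2 and W<90 and (nm=="wrist" or (270<x<450 and y>190)):
            p=plane(cam,(x+W/2-.5,y+H/2-.5),.008); print(nm,(x,y,W,H),A,p.round(3),(T[:3,:3].T@(p-T[:3,3])*100).round(2))
E
python3 look.py c5.pkl
```

```text
12.1 [0.5304 0.1399 0.0171] [-1.799e+02  1.000e-01  9.570e+01] [ 0.8  0.7 -0.2]
wrist (349, 276, 38, 24) 627.5 [0.559 0.126 0.008] [-1.69  2.68  0.9 ]
wrist (297, 162, 61, 62) 2856.5 [0.527 0.184 0.008] [4.43 0.06 0.9 ]
wrist (623, 136, 11, 16) 70.0 [0.701 0.231 0.008] [ 7.35 17.84  0.85]
wrist (13, 118, 12, 19) 73.5 [0.343 0.205 0.008] [  8.31 -18.05   0.94]
wrist (16, 112, 19, 9) 64.5 [0.347 0.211 0.008] [  8.92 -17.53   0.94]
wrist (25, 99, 11, 14) 64.5 [0.351 0.217 0.008] [  9.49 -17.12   0.94]
wrist (572, 70, 11, 16) 62.5 [0.661 0.263 0.008] [10.93 14.17  0.85]
wrist (482, 22, 14, 14) 70.5 [0.605 0.282 0.008] [13.37  8.87  0.86]
wrist (158, 19, 13, 13) 63.5 [0.429 0.266 0.008] [13.56 -8.83  0.91]
scene (401, 283, 23, 17) 199.5 [0.768 0.162 0.008] [-0.11 23.91  0.85]
scene (316, 251, 14, 12) 105.0 [ 0.612 -0.019  0.008] [-16.66   6.6    0.92]
scene (449, 221, 23, 13) 112.5 [0.596 0.368 0.008] [22.04  8.81  0.85]
scene (382, 216, 13, 11) 93.5 [0.53  0.185 0.008] [4.53 0.41 0.9 ]
scene (323, 215, 42, 64) 662.0 [0.592 0.042 0.008] [-10.36   5.16   0.91]
scene (375, 195, 35, 20) 247.5 [0.47  0.218 0.008] [ 8.39 -5.19  0.91]
```

Bearing 2 is at (0.527, 0.184), about 40 mm inside the mouth. Next is bearing 1.

Emit:
step_arm:
  steps:
    - [-4.33,1.28,0,0,0,0,0.78]
    - [-4.33,1.28,0,0,0,0,0.78]
    - [-4.33,1.28,0,0,0,0,0.78]
    - [-4.33,1.28,0,0,0,0,0.78]
    - [-4.33,1.28,0,0,0,0,0.78]
    - [0,0,0,0,0,0,0.78]
    - [0,0,1.5,0,0,0,0.78]

```text
t: 12.9
position: [0.6177, -0.0692, 0.0025]
orientation: [179.8, 0.1, 95.6]
force: [0.7, -0.0, 0.5]
gripper_width: 0.0204
grasp_force: 0.0
```

```bash
python3 look.py c6.pkl | grep -v scene | head -5
```

```text
12.9 [ 0.6177 -0.0692  0.0025] [1.798e+02 1.000e-01 9.560e+01] [ 0.7 -0.   0.5]
wrist (350, 278, 34, 22) 478.5 [ 0.643 -0.079  0.008] [-1.19  2.44 -0.54]
wrist (269, 278, 33, 22) 481.5 [ 0.594 -0.083  0.008] [-1.18 -2.48 -0.56]
wrist (300, 165, 43, 44) 1428.0 [ 0.61  -0.02   0.008] [ 4.92 -0.28 -0.56]
wrist (309, 175, 25, 26) 472.5 [ 0.61  -0.021  0.008] [ 4.87 -0.28 -0.56]
```

Emit:
step_arm:
  steps:
    - [0,-0.25,1.5,0,0,0,0.78]
    - [0,0,1.5,0,0,0,0.78]
    - [0,0,0.5,0,0,0,0.78]
    - [0,0,0,0,0,0,0.78]
    - [1,0,0,0,0,0,0.78]
    - [1,0,0,0,0,0,0.78]
    - [1,0,0,0,0,0,0.78]
    - [1,0,0,0,0,0,0.78]

```text
t: 13.8
position: [0.6103, -0.0251, -0.0321]
orientation: [179.9, -0.0, 95.9]
force: [-0.0, 0.2, 0.3]
gripper_width: 0.0205
grasp_force: 0.3
```

Emit:
step_arm:
  steps:
    - [1,-0.03,0,0,0,0,0.78]
    - [1,-0.03,0,0,0,0,0.78]
    - [1,-0.03,0,0,0,0,0.78]
    - [1,-0.03,0,0,0,0,0.78]
    - [1,-0.03,0,0,0,0,0.78]
    - [1,-0.03,0,0,0,0,0.78]
    - [1,-0.03,0,0,0,0,0.78]
    - [1,-0.03,0,0,0,0,0.78]

```text
t: 14.6
position: [0.5994, 0.0535, -0.0327]
orientation: [180.0, 0.0, 95.8]
force: [-0.6, -1.6, 1.1]
gripper_width: 0.0205
grasp_force: 0.7
```

Emit:
step_arm:
  steps:
    - [1,-0.03,0,0,0,0,0.78]
    - [1,-0.03,0,0,0,0,0.78]
    - [1,-0.03,0,0,0,0,0.78]
    - [1,-0.03,0,0,0,0,0.78]
    - [1,-0.03,0,0,0,0,0.78]
    - [1,-0.03,0,0,0,0,0.78]
    - [1,-0.03,0,0,0,0,0.78]
    - [1,-0.03,0,0,0,0,0.78]

```text
t: 15.4
position: [0.5888, 0.1329, -0.0327]
orientation: [-180.0, -0.0, 95.8]
force: [0.1, -0.8, 1.5]
gripper_width: 0.0205
grasp_force: 0.8
```

Emit:
step_arm:
  steps:
    - [1,0,0,0,0,0,0.78]
    - [1,0,0,0,0,0,0.78]
    - [0.6,0,0,0,0,0,0.78]
    - [0.4,0,0,0,0,0,0.78]
    - [0.2,0,0,0,0,0,0.78]
    - [0,0,0,0,0,0,0.78]

```text
t: 16.0
position: [0.5856, 0.1641, -0.0328]
orientation: [-180.0, -0.0, 95.8]
force: [0.3, -0.8, -0.7]
gripper_width: 0.0205
grasp_force: 0.1
```

Emit:
step_arm:
  steps:
    - [-1,0,0,0,0,0,0.78]
    - [-1,0,0,0,0,0,0.78]
    - [0,0,-2.5,0,0,0,0.78]
    - [0,0,-2.5,0,0,0,0.78]
    - [0,0,0,0,0,0,0.78]

```text
t: 16.5
position: [0.5907, 0.1433, 0.0204]
orientation: [179.6, -0.1, 95.7]
force: [0.4, 0.4, -0.3]
gripper_width: 0.0202
grasp_force: 0.0
```

```bash
python3 look.py c7.pkl
```

```text
16.5 [0.5907 0.1433 0.0204] [ 1.796e+02 -1.000e-01  9.570e+01] [ 0.4  0.4 -0.3]
wrist (348, 276, 39, 24) 641.5 [0.619 0.128 0.008] [-1.83  2.69  1.26]
wrist (291, 166, 60, 60) 2715.5 [0.583 0.185 0.008] [ 4.21 -0.34  1.24]
wrist (196, 158, 61, 60) 2791.0 [0.525 0.184 0.008] [ 4.71 -6.11  1.2 ]
wrist (10, 280, 18, 20) 147.5 [0.39  0.104 0.008] [ -1.95 -20.42   1.1 ]
wrist (3, 269, 22, 18) 170.5 [0.387 0.112 0.008] [ -1.1  -20.57   1.1 ]
wrist (17, 189, 10, 15) 60.5 [0.399 0.167 0.008] [  4.24 -18.87   1.12]
wrist (10, 164, 13, 12) 74.5 [0.397 0.183 0.008] [  5.86 -18.88   1.12]
wrist (60, 82, 11, 13) 60.5 [0.431 0.232 0.008] [ 10.44 -15.03   1.15]
wrist (138, 12, 26, 40) 75.0 [0.481 0.266 0.008] [13.33 -9.74  1.19]
wrist (576, 221, 19, 11) 64.5 [0.753 0.182 0.008] [ 2.27 16.52  1.35]
wrist (605, 186, 12, 18) 80.5 [0.764 0.204 0.008] [ 4.28 17.79  1.36]
wrist (602, 131, 18, 11) 95.0 [0.753 0.238 0.008] [ 7.79 17.1   1.36]
wrist (562, 102, 14, 13) 71.5 [0.723 0.251 0.008] [ 9.35 14.26  1.34]
wrist (550, 94, 12, 16) 73.0 [0.715 0.253 0.008] [ 9.71 13.43  1.34]
wrist (536, 77, 13, 18) 98.
[... 388 characters left out ...]

wrist (173, 26, 16, 10) 81.0 [0.497 0.268 0.008] [13.37 -8.06  1.2 ]
wrist (217, 25, 15, 16) 83.0 [0.521 0.27  0.008] [13.25 -5.65  1.22]
wrist (241, 9, 12, 14) 73.0 [0.533 0.279 0.008] [14.1  -4.36  1.23]
wrist (393, 8, 13, 18) 77.5 [0.617 0.287 0.008] [14.06  4.02  1.28]
wrist (397, 7, 13, 11) 74.5 [0.619 0.29  0.008] [14.28  4.23  1.28]
scene (401, 283, 23, 17) 200.5 [0.768 0.162 0.008] [ 0.14 17.87  1.36]
scene (389, 230, 13, 11) 100.0 [0.584 0.186 0.008] [ 4.32 -0.26  1.24]
scene (449, 221, 23, 13) 112.5 [0.596 0.368 0.008] [22.29  2.78  1.28]
scene (323, 215, 42, 64) 653.5 [0.592 0.042 0.008] [-10.1   -0.9    1.22]
scene (382, 212, 37, 19) 244.0 [0.537 0.217 0.008] [ 7.89 -4.57  1.22]
```

Bearing 1 is at (0.583, 0.185). Last is bearing 0, at (0.677, 0.040), with a little more yaw.

Emit:
step_arm:
  steps:
    - [-4.03,2.07,0,0,0,0,0.78]
    - [-4.03,2.07,0,0,0,0,0.78]
    - [-4.03,2.07,0,0,0,0,0.78]
    - [-4.03,2.07,0,0,0,0,0.78]
    - [0,0,0,0,0,-0.15,0.78]
    - [0,0,1.5,0,0,0,0.78]
    - [0,0,0,0,0,0,0.78]

```text
t: 17.3
position: [0.6829, -0.007, -0.0018]
orientation: [-179.6, -0.2, 104.4]
force: [-0.4, -0.3, 0.5]
gripper_width: 0.0203
grasp_force: 0.0
```

```bash
python3 look.py c8.pkl | grep -v scene | head -8
```

```text
17.3 [ 0.6829 -0.007  -0.0018] [-179.6   -0.2  104.4] [-0.4 -0.3  0.5]
wrist (350, 278, 35, 22) 501.0 [ 0.709 -0.011  0.008] [-1.   2.4 -1. ]
wrist (269, 278, 33, 22) 474.5 [ 0.662 -0.023  0.008] [-1.01 -2.44 -0.96]
wrist (315, 171, 44, 44) 1456.0 [0.677 0.039 0.008] [ 4.64  0.56 -0.97]
wrist (324, 179, 27, 27) 513.0 [0.677 0.04  0.008] [ 4.66  0.59 -0.97]
wrist (311, 166, 53, 53) 2158.0 [0.677 0.04  0.008] [ 4.66  0.59 -0.97]
```

Emit:
step_arm:
  steps:
    - [0,0,0,0,0,0,0.78]
    - [0,0,0,0,0,0,0.78]

```text
t: 17.6
position: [0.6866, -0.0067, 0.0027]
orientation: [180.0, -0.0, 104.5]
force: [0.4, -0.8, 0.4]
gripper_width: 0.0206
grasp_force: 0.0
```

Emit:
step_arm:
  steps:
    - [0,0.2,1.5,0,0,0,0.78]
    - [0,0,1.5,0,0,0,0.78]
    - [0,0,0.6,0,0,0,0.78]
    - [0,0,0,0,0,0,0.78]
    - [1,0,0,0,0,0,0.78]
    - [1,0,0,0,0,0,0.78]
    - [1,0,0,0,0,0,0.78]
    - [1,0,0,0,0,0,0.78]

```text
t: 18.4
position: [0.6785, 0.033, -0.0331]
orientation: [179.9, -0.0, 104.5]
force: [0.3, -0.5, 0.8]
gripper_width: 0.0205
grasp_force: 0.2
```

Emit:
step_arm:
  steps:
    - [1,-0.1,0,0,0,0,0.78]
    - [1,-0.1,0,0,0,0,0.78]
    - [1,-0.1,0,0,0,0,0.78]
    - [1,-0.1,0,0,0,0,0.78]
    - [1,-0.1,0,0,0,0,0.78]
    - [1,-0.1,0,0,0,0,0.78]
    - [1,-0.1,0,0,0,0,0.78]
    - [0,0,0,0,0,0,0.78]

```text
t: 19.2
position: [0.6532, 0.1006, -0.0337]
orientation: [-180.0, -0.1, 104.6]
force: [0.2, 0.1, 0.7]
gripper_width: 0.0205
grasp_force: 0.0
```

```bash
python3 look.py c9.pkl | grep -v scene | head -12
python3 - <<'E'
import pickle
from h import *
s,c,t=pickle.load(open("c9.pkl","rb")); w,T=wrist(c,s)
for v in (190,253):
  pass
hsv=cv2.cvtColor(c["pixels"],cv2.COLOR_RGB2HSV); m=cv2.inRange(hsv,(100,120,50),(125,255,255)); m[300:]=0
k=max(cv2.findContours(m,0,2)[0],key=cv2.contourArea)
for p in cv2.approxPolyDP(k,5,True)[:,0]: print(p,plane(w,p,0).round(3),plane(w,p,.03).round(3))
E
```

```text
19.2 [ 0.6532  0.1006 -0.0337] [-1.800e+02 -1.000e-01  1.046e+02] [0.2 0.1 0.7]
wrist (326, 254, 14, 11) 66.5 [0.652 0.119 0.008] [ 1.79  0.29 -4.16]
wrist (312, 242, 24, 27) 287.5 [0.647 0.119 0.008] [ 1.99 -0.14 -4.16]
wrist (296, 238, 60, 47) 530.0 [0.649 0.117 0.008] [ 1.68 -0.04 -4.16]
wrist (173, 29, 87, 92) 6090.0 [0.582 0.186 0.008] [10.04 -4.73 -4.14]
wrist (198, 56, 33, 36) 823.0 [0.581 0.186 0.008] [10.08 -4.81 -4.14]
wrist (49, 8, 57, 63) 2658.5 [0.522 0.185 0.008] [ 11.49 -10.54  -4.14]
wrist (61, 20, 34, 38) 914.5 [0.522 0.185 0.008] [ 11.5  -10.51  -4.14]
[0 0] [0.482 0.194 0.   ] [0.509 0.189 0.03 ]
[  0 161] [0.485 0.123 0.   ] [0.511 0.131 0.03 ]
[300 220] [0.632 0.132 0.   ] [0.632 0.138 0.03 ]
[332 214] [0.646 0.138 0.   ] [0.644 0.143 0.03 ]
[390 250] [0.679 0.128 0.   ] [0.672 0.135 0.03 ]
[452   0] [0.672 0.242 0.   ] [0.666 0.228 0.03 ]
[98  0] [0.524 0.204 0.   ] [0.544 0.197 0.03 ]
[119  15] [0.534 0.2   0.   ] [0.552 0.194 0.03 ]
[135  47] [0.542 0.189 0.   ] [0.559 0.185 0.03 ]
[126  79] [0.54  0.175 0.   ] [0.557 0.173 0.03 ]
[103  90] [0.53  0.168 0.   ] [0.549 0.167 0.03 ]
[65 82] [0.513 0.167 0.   ] [0.534 0.167 0.03 ]
[46 66] [0.504 0.171 0.   ] [0.527 0.17  0.03 ]
[35 28] [0.498 0.186 0.   ] [0.522 0.182 0.03 ]
[49  0] [0.503 0.199 0.   ] [0.526 0.193 0.03 ]
```

Bearing 0 is cupped at (0.648, 0.118). I'm edging left to clear the tray's side wall, then going straight in.

Emit:
step_arm:
  steps:
    - [0.6,-0.35,0,0,0,0,0.78]
    - [0.6,-0.35,0,0,0,0,0.78]
    - [0.6,-0.35,0,0,0,0,0.78]
    - [0.6,-0.35,0,0,0,0,0.78]
    - [0,0,0,0,0,0,0.78]

```text
t: 19.8
position: [0.6335, 0.1189, -0.0336]
orientation: [-180.0, -0.1, 104.6]
force: [0.3, 0.1, 0.1]
gripper_width: 0.0205
grasp_force: 0.0
```

```bash
python3 look.py c10.pkl | grep -v scene | head -8
```

```text
19.8 [ 0.6335  0.1189 -0.0336] [-1.800e+02 -1.000e-01  1.046e+02] [0.3 0.1 0.1]
wrist (555, 232, 85, 68) 4577.5 [0.759 0.166 0.008] [ 1.44 13.3  -4.17]
wrist (311, 241, 29, 28) 554.0 [0.628 0.138 0.008] [ 2.01 -0.07 -4.16]
wrist (295, 230, 61, 54) 620.5 [0.628 0.137 0.008] [ 1.91 -0.07 -4.16]
wrist (212, 89, 82, 85) 5326.0 [0.582 0.185 0.008] [ 7.71 -3.27 -4.15]
wrist (236, 115, 32, 33) 745.0 [0.582 0.185 0.008] [ 7.71 -3.32 -4.15]
wrist (92, 69, 56, 59) 2463.5 [0.523 0.184 0.008] [ 9.12 -9.03 -4.14]
wrist (103, 81, 33, 35) 820.0 [0.523 0.184 0.008] [ 9.12 -9.05 -4.14]
```

Still cupped at (0.628, 0.138). Going straight in for about 4 cm, then withdrawing.

Emit:
step_arm:
  steps:
    - [0.97,0.25,0,0,0,0,0.78]
    - [0.97,0.25,0,0,0,0,0.78]
    - [0.97,0.25,0,0,0,0,0.78]
    - [0.7,0.18,0,0,0,0,0.78]
    - [0.4,0.1,0,0,0,0,0.78]
    - [0,0,0,0,0,0,0.78]

```text
t: 20.5
position: [0.6346, 0.16, -0.0337]
orientation: [180.0, -0.0, 104.5]
force: [-0.5, -0.3, 0.1]
gripper_width: 0.0207
grasp_force: 0.0
```

Emit:
step_arm:
  steps:
    - [-0.97,-0.25,0,0,0,0,0.78]
    - [-0.97,-0.25,0,0,0,0,0.78]
    - [0,0,-3,0,0,0,0.78]
    - [0,0,-4,0,0,0,0.78]
    - [-4,0,-2,0,0,0,0.78]
    - [-4,0,-2,0,0,0,0.78]
    - [0,0,0,0,0,0,0.78]
    - [0,0,0,0,0,0,0.78]

```text
t: 21.3
position: [0.6551, 0.057, 0.0767]
orientation: [180.0, 0.1, 104.1]
force: [-0.0, 0.9, -0.3]
gripper_width: 0.0208
grasp_force: 0.0
```

```bash
python3 look.py c11.pkl >o; grep wrist o|head -12; grep scene o
python3 - <<'E'
import pickle,cv2
s,c,t=pickle.load(open("c11.pkl","rb"))
cv2.imwrite("pics/fin.png",c["pixels"][:,:,::-1])
E
```

```text
wrist (350, 278, 36, 22) 515.0 [0.698 0.025 0.008] [-4.15  3.42  6.88]
wrist (269, 278, 34, 22) 490.0 [0.633 0.009 0.008] [-4.14 -3.37  6.87]
wrist (471, 108, 60, 79) 1966.0 [0.765 0.159 0.008] [ 7.19 13.11  6.87]
wrist (308, 37, 51, 56) 2117.0 [0.629 0.183 0.008] [12.84  0.49  6.85]
wrist (324, 54, 19, 21) 281.5 [0.629 0.183 0.008] [12.88  0.49  6.85]
wrist (245, 14, 52, 58) 2255.0 [0.583 0.186 0.008] [14.27 -3.9   6.85]
wrist (260, 31, 20, 21) 301.0 [0.582 0.187 0.008] [14.37 -3.97  6.85]
wrist (171, 1, 36, 39) 1042.0 [0.524 0.186 0.008] [15.73 -9.54  6.84]
wrist (178, 9, 20, 23) 316.5 [0.524 0.186 0.008] [15.73 -9.61  6.84]
wrist (163, 0, 55, 52) 857.5 [0.526 0.183 0.008] [15.39 -9.47  6.84]
scene (401, 283, 23, 17) 199.5 [0.768 0.162 0.008] [ 7.47 13.55  6.87]
scene (393, 242, 14, 12) 100.0 [0.629 0.182 0.008] [12.78  0.49  6.85]
scene (449, 221, 23, 13) 112.5 [0.596 0.368 0.008] [31.6   1.87  6.82]
scene (360, 218, 42, 23) 410.5 [0.554 0.156 0.008] [12.04 -7.4   6.85]
scene (323, 215, 42, 64) 654.5 [0.592 0.042 0.008] [ 0.09 -6.5   6.87]
```

View pics/fin.png

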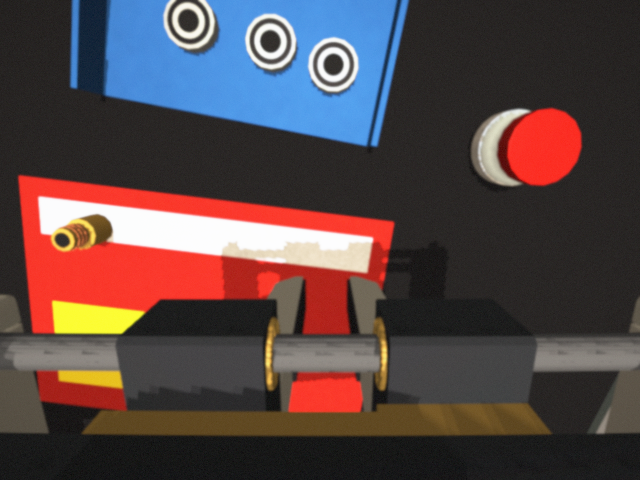

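All three bearings lie flat in the tray, at (189,22), (270,42) and (333,65), well past the mouth. The coupling at (80,232) and the jar at (530,147) are still standing in place, and the gripper is clear.

```bash
python3 -c "
from rig import manip
print(manip.job_done())"
```

```text
the job is handed in; nothing more can be done
None
```

I swept all three bearings into the blue tray and handed the job in at about 21 s; they lie flat, roughly 35–45 mm inside the mouth, with the coupling and jar checked as undisturbed and nothing else touched.

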